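# Dip the gear oil of the saw drive

## Robot

A 6-joint arm with a two-finger parallel gripper is mounted at the origin on the work surface. World frame = base frame: x ahead of the robot, y to its left, z up, the work surface at z = 0. Lengths are in m, angles in rad, forces in N, time in s.
With the tool pointing down it reaches from about 0.35 to 0.775 m from the base axis. Payload 5.5 kg.
Tool frame: the origin (TCP) lies on the centre line of the jaws, within the pads' length; the fingertips stand 11 mm ahead of it and the grasp point (between the pads) lies 8 mm behind it (env.tip_reach is the distance from the TCP to the fingertips, in m); z points along the fingers, x is the direction in which the jaws open and shut, and the axes are right-handed (so a half turn about z gives the same grasp; the last joint's range is limited). The gripper opens to 85 mm and grips with 20 to 120 N. Pads are 22 mm wide; open, the fingers measure 114 mm over their backs; the gripper's body (76 mm by 85 mm) begins 54 mm behind the grasp point. The pads swing forward as they close: fully open they stand 13 mm farther back than shut.
Start: joints at [1.208, 0.313, 0.046, 1.304, 0, 1.431], TCP at [0.127, 0.561, 0.242] pointing down, gripper open.
Joint ranges: [-2.76, 2.76], [-0.86, 1.69], [-1.03, 1.26], [-2.2, 2.34], [-1.47, 1.5], [-3.14, 3.14]. Speed limits (rad/s): [2.57, 2.57, 3.14, 3.14, 3.14, 3.14].

## Interface

Orientations are given as a unit quaternion [w, x, y, z].
In Python, from workcell import env gives the robot as it stands.
- The arm moves only by the tool carry_out, never from a script. Its argument "moves" is one flat list of numbers, 7 for each row, row after row: the gripper command: -1 is shut, 1 is fully open, values between are in proportion, then the shift along the tool's x, y, z in m, then the turn, a rotation vector about the tool's x, y, z in degrees. A call has exactly 5 rows; each row shifts and turns the pose as measured when the row begins, along the tool's axes as they then stand; what a row does not reach is not made up. A row lasts 1/8 s, in which the tool goes at most 62.5 mm and 10.7 degrees, less where a joint would pass 70% of its speed; a pose out of reach is approached as far as the arm can. A call is refused whole if a number of a shift passes 0.0625 or a number of a turn 10.7, either way. A call with a gripper value outside its range is refused whole. The fingers move at their own pace and stop on an object; "squeeze" is the grip in N (left out, the last holds). Time passes only in rows, so rows that do not move let the fingers close, or fill a call up. It gives the time, the measured TCP pose, the force and the opening at its end, in the units of the state.
- env.get_state(): the state, without advancing time (a new reading comes with each control period).
- env.read_camera(name): name is "side" or "top" or "wrist"; returns the picture (384x512x3 uint8, red, green, blue); there is no depth.
- env.calibration(name): a dict with "camera_matrix" (3x3 intrinsics, pixels), "rvec" (rotation vector, rad) and "tvec" (3), from world to camera coordinates, as OpenCV has them; the wrist camera has in their place "hand_eye" (4x4, takes a point from camera to tool coordinates, whose origin is the TCP and whose axes are the tool frame's). Camera axes: x right, y down, z forward; pixel columns grow to the right and rows downward; lengths in m; the calibration is good to about 2 mm. The wrist camera is an equidistant fisheye: a pixel r from the principal point sees the ray r / f radians off the axis. A picture is of the moment at which its call begins: read the wrist's pose just before it. calibration takes no time and is no camera call.
- env.hand_in(): hands the job in, once; it reports no verdict.
The state is a dict: "clock": time; "joint_pos": joint angles; "qvel": joint speeds; "tau": joint torques, N m; "tcp_pos": TCP position; "orientation": TCP orientation; "wrist_force": force on the tool from outside, world axes, zero at the start; "ft_torque": the same for the moment, N m; "finger_gap": finger opening in m.
Only numpy, scipy, OpenCV 4.12 (cv2) and the standard library are available. Lean on these libraries where they do the work, as an engineer would, in place of code of your own. Each camera call takes 0.05 s, during which the arm holds its last target. There are 200 camera calls.

## Task

Check the oil in the saw's gear drive: take the clean yellow-handled dipstick off its rest on the drip tray, push it down the slanting dip tube until its collar stops on the tube's rim, then draw it right out again. Finish holding it in the gripper for reading: lying level, marked side up, tip above the drip tray so that any oil drips there, and raised a good hand's breadth clear of the rest it came from; do not put it down or let go. Do not drop it, and leave the bottle, tin, wrench and carton where they stand.

Things in the scene. Friction and masses are not known exactly. Their poses are not given: they have to be found in the camera images.
- dipstick_grip (a point): centre of the yellow handle, a flat-sided bar 80 mm long (x), 14 mm wide (y), 20 mm high (z). x runs along the loose, 0.11 kg dipstick towards its tip, z out of its marked side. It starts level, marked side up, its axis 60 mm above the bench on the tray's two notched uprights (under the handle 34 mm behind this point, and under the blade 30 mm short of the tip); it lifts straight up out of them
- dipstick_collar (a point): centre of the seating face (tip side) of the dipstick's red collar, a disc 32 mm across and 8 mm thick; it lies on the dipstick's axis 48 mm from the handle's centre towards the tip. Axes as dipstick_grip
- dipstick_tip (a point): tip of the dipstick's straight flat steel blade (8 mm wide, 4 mm thick), on its axis 150 mm beyond the collar's seating face, 198 mm from the handle's centre; black and red reading marks on the top face in the last 45 mm. Axes as dipstick_grip
- dip_tube: fixed round brass tube that stands 75 mm out of the gear case. Origin: centre of its open mouth, in the plane of the rim, 168 mm above the bench. x axis: along the tube into the case, sloping 40 degrees below level. Rim 32 mm across; a funnel 26 mm wide narrows within 16 mm to a bore of 15 mm, clear for the whole 150 mm blade. The collar's seating face stops on the rim
- gear_unit: the gear drive, fixed: grey gear case 150 x 140 x 165 mm high with a round steel motor 125 mm across. Origin on the bench straight under the tube's mouth; x is the level direction in which the dip tube leads into the case; the case spans x 57 to 208 mm, y -70 to 70 mm, a belt pulley reaches to y -115 mm and the motor to y 262 mm (highest point 176 mm)
- tray: fixed shallow black drip tray, 300 mm long (x) and 120 mm wide (y), rim 16 mm high; origin at the centre of its underside. x points along the resting dipstick, from handle to tip; two notched steel uprights 44 mm wide, at x -112 mm (top 62 mm high) and x 90 mm (top 68 mm high)
- oil_bottle_mid (a point): bystander: middle of an amber oil bottle, 64 mm across, 170 mm high
- grease_tin_mid (a point): bystander: middle of a red-banded tin, 72 mm across, 85 mm high
- wrench_mid (a point): bystander: steel wrench, 180 mm long, lying flat on the bench
- spares_carton_mid (a point): bystander: middle of a white and red carton, 100 x 70 x 45 mm high
Not all that is in view belongs to the job. Leave any blue look-alike of the part that bears dipstick_grip alone.

How it is judged:
By the outcome, as a careful person would: the job done as asked, in the order asked, and still so for the second after the job is handed in, while the arm keeps its last pose, push and grip.
It also fails if it takes over 56 s, if anything falls off the work surface, if the arm or the gripper's body presses on something with over 40 N, if the wrist force passes 120 N, or if a joint passes its speed limit or range.

## Working session

There is one attempt and no reset: what is moved stays moved. The work goes in short steps, Python scripts to look and compute and a tool call to move; the robot and the scene stay as the last step left them, time stands still between calls to the robot, and variables do not carry over. Pictures are saved under pics/ and viewed, about 8 in all and at most 12, crops included, and the job is handed in when it is done.

Besides the shell and the picture viewer there is one more tool, called after "Call:" as name(argument=value, ...) on one line, values as JSON. carry_out: Moves the arm, as the interface text tells. Its arguments: {"type":"object","properties":{"moves":{"type":"array"},"squeeze":{"type":"number"}},"required":["moves"]}

```bash
ls; mkdir -p pics; python3 - <<'E'
from workcell import env
import cv2, numpy as np
s=env.get_state(); print(s)
for n in ("side","top","wrist"):
    im=env.read_camera(n); cv2.imwrite(f"pics/{n}0.png",im[:,:,::-1]); print(n,env.calibration(n))
E
```

```text
pics
{'clock': 0.0, 'joint_pos': array([1.20843825e+00, 3.14047538e-01, 4.49505065e-02, 1.30357724e+00,
       1.00508198e-05, 1.43123520e+00]), 'qvel': array([ 3.29981570e-04, -2.68565701e-04,  4.32196592e-04, -4.63545091e-05,
       -3.12689136e-04, -4.40029936e-04]), 'tau': array([-1.79317252e-03, -4.80634546e+01,  2.98529845e+01,  1.96519081e-02,
       -2.85167598e-04,  1.52645401e-05]), 'tcp_pos': array([0.12685879, 0.56032455, 0.24137038]), 'orientation': array([ 4.73948131e-04,  7.81331312e-01,  6.24115774e-01, -8.10596358e-04]), 'wrist_force': array([ 0.3337015 ,  0.61122481, -0.12568071]), 'ft_torque': array([-0.03170731, -0.01709258,  0.02826637]), 'finger_gap': 0.08528493838730834}
side {'camera_matrix': array([[440.21031616,   0.        , 249.17106207],
       [  0.        , 440.21031616, 190.57612958],
       [  0.        ,   0.        ,   1.        ]]), 'rvec': array([ 2.38815157, -0.31752329,  0.13904982]), 'tvec': array([-0.4436201 ,  0.36371898,  0.8865873 ])}
top {'camera_matrix': array([[441.51095514,   0.        , 257.32653465],
       [  0.        , 441.51095514, 193.41697785],
       [  0.        ,   0.        ,   1.        ]]), 'rvec': array([ 2.1937347 , -2.13165403,  0.15458502]), 'tvec': array([0.2235687 , 0.57779131, 1.261354  ])}
wrist {'camera_matrix': array([[297.31863964,   0.        , 250.45733319],
       [  0.        , 297.31863964, 192.28455058],
       [  0.        ,   0.        ,   1.        ]]), 'hand_eye': array([[ 9.99999363e-01,  4.23442234e-04,  1.04636563e-03,
         6.75859183e-04],
       [-7.41902602e-04,  9.45186372e-01,  3.26530507e-01,
        -8.35372664e-02],
       [-8.50743728e-04, -3.26531075e-01,  9.45186084e-01,
        -1.31060834e-01],
       [ 0.00000000e+00,  0.00000000e+00,  0.00000000e+00,
         1.00000000e+00]])}
```

```bash
cd pics; python3 -c "
import cv2,numpy as np
a=[cv2.imread(f'{n}0.png') for n in ('side','top')]
cv2.imwrite('a.png',cv2.resize(a[0],(800,600)));cv2.imwrite('b.png',cv2.resize(a[1],(800,600)))"
```

```text
(no output)
```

View pics/a.png

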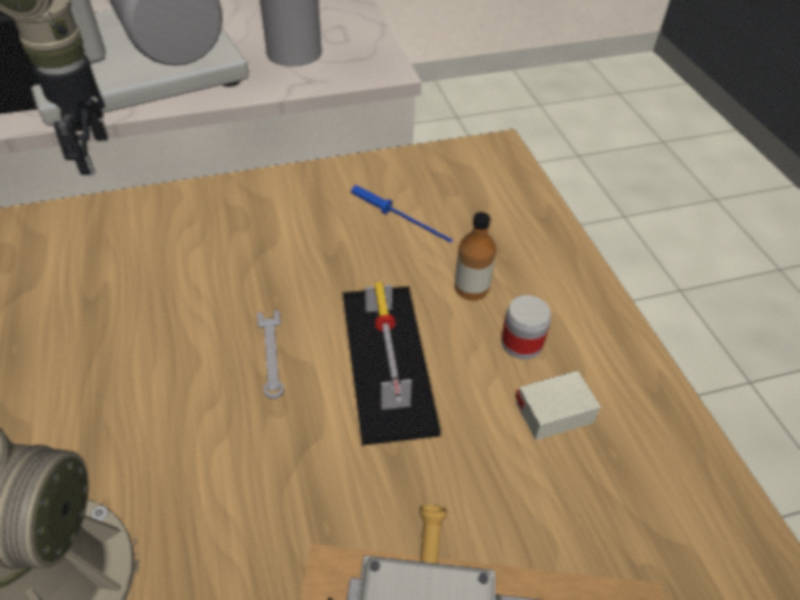

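View pics/b.png

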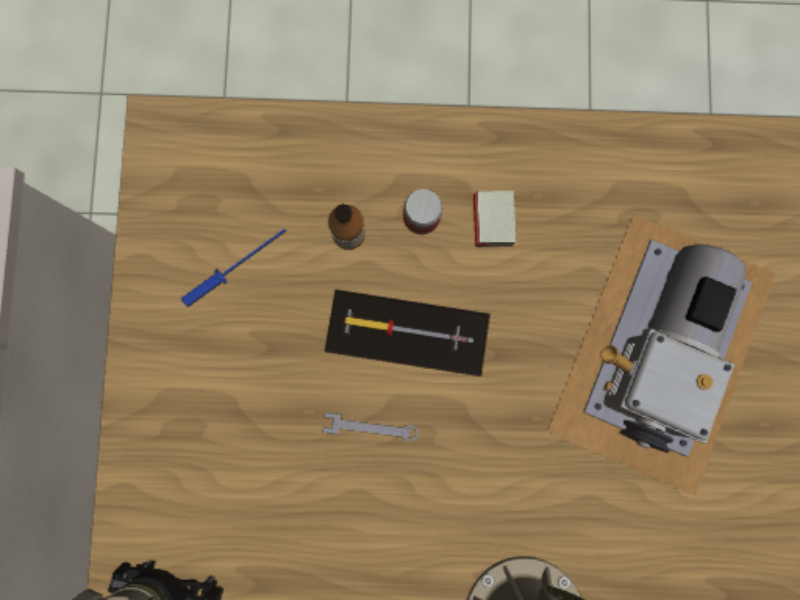

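The side view shows the tray with the yellow-handled dipstick (handle ≈(380,300), collar ≈(385,322), tip ≈(399,400)) and the brass tube at (432,515). In the top view the handle is at ≈(370,324), the collar at (390,328), the tip at (472,340) and the tube mouth at ≈(609,354). The blue look-alike lies apart, beyond the tray.

```bash
cat > h.py <<'E'
import numpy as np, cv2
from scipy.spatial.transform import Rotation as R
from workcell import env
def ray(n,uv,st=None):
    c=env.calibration(n);K=c["camera_matrix"];uv=np.asarray(uv,float)
    if n=="wrist":
        d=(uv-K[:2,2])/K[0,0];r=np.linalg.norm(d)
        v=np.r_[d/max(r,1e-9)*np.sin(r),np.cos(r)];H=c["hand_eye"];T=tool(st)
        return T[0]@H[:3,3]+T[1],T[0]@H[:3,:3]@v
    Rm=cv2.Rodrigues(c["rvec"])[0]
    return -Rm.T@c["tvec"],Rm.T@np.linalg.solve(K,np.r_[uv,1])
def tool(s):
    q=s["orientation"];return R.from_quat(np.r_[q[1:],q[0]]).as_matrix(),s["tcp_pos"]
def onz(n,uv,z,st=None):
    o,d=ray(n,uv,st);return o+d*(z-o[2])/d[2]
def proj(n,p,st=None):
    c=env.calibration(n)
    if n=="wrist":
        K=c["camera_matrix"];H=c["hand_eye"];Rt,t=tool(st)
        q=H[:3,:3].T@(Rt.T@(np.asarray(p)-t)-H[:3,3]);a=np.arctan2(np.hypot(*q[:2]),q[2])
        return K[:2,2]+K[0,0]*a*q[:2]/np.hypot(*q[:2])
    return cv2.projectPoints(np.float64([p]),c["rvec"],c["tvec"],c["camera_matrix"],None)[0].ravel()
def two(r1,r2):
    A=np.c_[r1[1],-r2[1]];t=np.linalg.lstsq(A,r2[0]-r1[0],rcond=None)[0]
    a=r1[0]+t[0]*r1[1];b=r2[0]+t[1]*r2[1];return (a+b)/2,np.linalg.norm(a-b)
def blobs(im,lo,hi,amin=15):
    m=cv2.inRange(cv2.cvtColor(im,cv2.COLOR_RGB2HSV),lo,hi)
    n,l,s,c=cv2.connectedComponentsWithStats(m)
    return [(c[i].round(1),s[i].tolist(),cv2.minAreaRect(np.argwhere(l==i)[:,::-1].astype(np.float32))) for i in range(1,n) if s[i,4]>=amin]
E
python3 - <<'E'
from h import *
for n in("top","side"):
    im=cv2.imread(f"pics/{n}0.png")[:,:,::-1]
    for nm,lo,hi in(("yellow",(22,150,120),(32,255,255)),("brass",(14,130,100),(22,255,255)),("redA",(0,170,90),(6,255,255)),("redB",(172,150,90),(180,255,255))):
        for b in blobs(im,lo,hi): print(n,nm,b[0],b[1],np.round(b[2][0],1),np.round(b[2][1],1),round(b[2][2]))
    if n=="top":
        for lo,hi in(((0,0,0),(180,255,60)),):
            for b in blobs(im,lo,hi,500): print("dark",b)
        print(im[216:232,385:405].tolist()[8][::3])
    cr=im[195:260,200:320] if n=="top" else im[310:384,230:330]
    cv2.imwrite(f"pics/c_{n}.png",cv2.resize(cr[:,:,::-1],None,fx=5,fy=5,interpolation=cv2.INTER_CUBIC))
for uv,z in(((236.8,207.4),.06),((249.6,210),.06),((302,217.6),.06),((389.8,226.6),.168)): print(onz("top",uv,z))
E
```

```text
top yellow [234.  206.5] [221, 203, 27, 8, 115] [234.  206.5] [26.5  4.3] 9
top brass [234.  206.6] [221, 203, 28, 8, 109] [234.4 206.6] [27.6  4.6] 9
top brass [393.3 228.8] [384, 221, 21, 16, 138] [393.5 229.8] [21.6  9.7] 34
top brass [450.4 243.9] [446, 240, 10, 9, 62] [450. 244.] [8.5 8.5] 45
top redA [304.2 140.4] [303, 124, 3, 33, 48] [304.1 140. ] [32.1  1.5] 88
top redA [249.5 209. ] [248, 205, 4, 9, 23] [249.5 209. ] [2.3 8.4] 9
dark (array([424.8, 190.9]), [400, 157, 46, 75, 613], ((423.5180969238281, 193.43629455566406), (14.598761558532715, 84.58929443359375), 29.859018325805664))
dark (array([454.5, 194.1]), [439, 177, 32, 35, 735], ((454.51373291015625, 194.13014221191406), (24.46160125732422, 30.547739028930664), 20.556045532226562))
dark (array([260.8, 212.8]), [208, 185, 105, 55, 3636], ((260.35540771484375, 212.58242797851562), (100.80381774902344, 40.342323303222656), 8.972626686096191))
dark (array([406., 268.]), [387, 236, 43, 53, 516], ((405.250732421875, 266.280029296875), (58.90962219238281, 24.34656524658203), 57.61932373046875))
dark (array([103.1, 373.4]),
[... 232 characters left out ...]
[80, 77, 75], [142, 139, 135]]
side yellow [243.3 190.5] [240, 181, 8, 20, 94] [243.3 190.4] [19.5  5.1] 82
side brass [306.2 159.4] [294, 147, 24, 24, 375] [306.5 159.5] [21.9 21. ] 63
side brass [242.1 182.2] [240, 180, 6, 7, 17] [242.5 183. ] [6. 5.] 90
side brass [303.  189.3] [294, 187, 18, 5, 50] [302.6 189.3] [ 3.7 17. ] 86
side brass [275.7 339.7] [269, 323, 17, 37, 440] [277. 341.] [36. 16.] 90
side redA [246.  205.4] [240, 202, 13, 9, 67] [245.9 205.9] [ 7.4 12. ] 83
side redA [335.4 220.3] [325, 213, 24, 13, 171] [336.2 220. ] [22.7 11.1] 8
[0.52579418 0.2980672  0.06      ]
[0.51939475 0.26120482 0.06      ]
[0.501946   0.11061467 0.06      ]
[ 0.4768101  -0.10749995  0.168     ]
```

View pics/c_side.png

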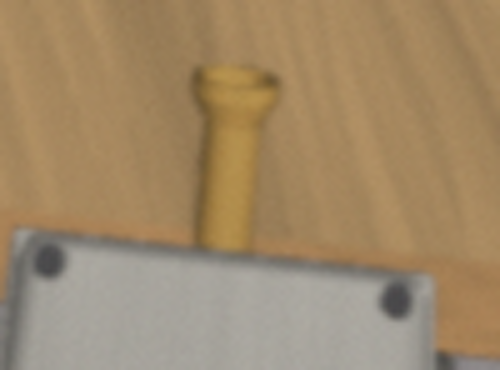

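```bash
python3 - <<'E'
from h import *
h=onz("top",(234.5,206.6),.066);c=onz("top",(249.5,209.2),.06);t=onz("top",(260.4,212.6),.008)
print("handle",h,"collar",c,"tray",t)
a=onz("top",(248-50,200),.06)
im=cv2.imread("pics/top0.png")[:,:,::-1]
m=cv2.inRange(cv2.cvtColor(im,cv2.COLOR_RGB2HSV),(0,0,0),(180,255,60)).copy()
m[:180]=0;m[245:]=0;m[:,:205]=0;m[:,316:]=0
r=cv2.boxPoints(cv2.minAreaRect(np.argwhere(m)[:,::-1].astype(np.float32)))
P=np.array([onz("top",p,.012) for p in r]);print(P)
print([np.linalg.norm(P[i]-P[i-1]).round(4) for i in range(4)])
# side/top triangulation
print("handle2",two(ray("top",(234.3,206.6)),ray("side",(243.1,190))))
for uvs in ((275.7,327),(276.5,329)): print("mouth",two(ray("top",(389.5,226.6)),ray("side",uvs)))
E
```

```text
handle [0.52732322 0.30450229 0.066     ] collar [0.52168421 0.2615596  0.06      ] tray [0.51721945 0.22893964 0.008     ]
[[0.47665761 0.3846009  0.012     ]
 [0.59613687 0.37081474 0.012     ]
 [0.55765325 0.07198559 0.012     ]
 [0.43869217 0.08923992 0.012     ]]
[np.float64(0.2978), np.float64(0.1203), np.float64(0.3013), np.float64(0.1202)]
handle2 (array([0.52704707, 0.30488409, 0.07031783]), np.float64(0.0003155847515228167))
mouth (array([ 0.47727835, -0.10910879,  0.16043845]), np.float64(5.997476560256373e-05))
mouth (array([ 0.47805095, -0.11082794,  0.15532504]), np.float64(0.000996418622040714))
```

The crop shows the mouth's rim ellipse at about (277,325) in the side image; triangulation gives z ≈ 0.16, which agrees with the 0.168 given. Next I'll get the gear's yaw from the lid and work out the first move.

```bash
cat >> h.py <<'E'
def plan(pos,Rt,n=None,st=None):
    """n equal rows (shift, turn deg) in tool axes from now to pose"""
    R0,p0=tool(st or env.get_state());w=R.from_matrix(R0.T@Rt).as_rotvec()
    d=R0.T@(np.asarray(pos)-p0)
    if n is None:n=int(max(np.ceil(np.linalg.norm(d)/.058),np.ceil(np.degrees(np.linalg.norm(w))/10.2),1))
    S=sum(R.from_rotvec(w*k/n).as_matrix() for k in range(n))
    print("rows",n,np.linalg.solve(S,d).round(4).tolist(),np.degrees(w/n).round(2).tolist())
def dip(yaw,pitch=0):  # tool orientation B for dipstick yaw/pitch-down, deg
    y,p=np.radians([yaw,pitch]);u=np.r_[np.cos(y),np.sin(y),0];Z=np.r_[0,0,1]
    x=np.cos(p)*u-np.sin(p)*Z;z=np.sin(p)*u+np.cos(p)*Z
    return np.c_[-np.cross(z,x),-x,-z],x
E
python3 - <<'E'
from h import *
im=cv2.imread("pics/top0.png")[:,:,::-1]
hsv=cv2.cvtColor(im,cv2.COLOR_RGB2HSV)
m=cv2.inRange(hsv,(0,0,140),(180,40,255));m[:205]=0;m[285:]=0;m[:,:395]=0;m[:,475:]=0
m=cv2.morphologyEx(m,cv2.MORPH_OPEN,np.ones((5,5)))
n,l,s,c=cv2.connectedComponentsWithStats(m);i=1+np.argmax(s[1:,4]);print(s[i])
b=cv2.boxPoints(cv2.minAreaRect(np.argwhere(l==i)[:,::-1].astype(np.float32)));print(b)
P=np.array([onz("top",p,.165) for p in b]);print(P)
for k in range(4): d=P[k]-P[k-1];print(np.linalg.norm(d),np.degrees(np.arctan2(d[1],d[0])))
# orange board edge
g=cv2.Canny(cv2.cvtColor(im,cv2.COLOR_RGB2GRAY),40,120);g[:,:350]=0;g[:130]=0;g[320:]=0
L=cv2.HoughLinesP(g,1,np.pi/360,30,minLineLength=30,maxLineGap=4)[:,0]
for q in L:
    d=onz("top",q[2:],.05)-onz("top",q[:2],.05);print(q,round(np.degrees(np.arctan2(d[1],d[0]))%90,1))
print("hover");plan((.527,.3045,.16),dip(-97.3)[0])
E
```

```text
[ 406  217   61   60 2408]
[[401.79312 259.51724]
 [420.34482 213.13794]
 [470.68967 233.27588]
 [452.13797 279.65518]]
[[ 0.39225555 -0.13892443  0.165     ]
 [ 0.51482016 -0.18987398  0.165     ]
 [ 0.46554342 -0.32207937  0.165     ]
 [ 0.34412478 -0.2694834   0.165     ]]
0.13914818491320258 69.76350912754087
0.1327325875705573 -22.572431964519442
0.14109026818355003 -110.44186917062316
0.13232090619929485 156.57876807249957
[373 261 415 153] 68.4
[390 223 416 155] 68.7
[370 223 404 137] 68.3
[350 275 406 137] 67.8
[416 204 428 172] 68.8
[459 229 477 179] 68.7
[457 229 471 185] 70.8
[398 256 447 279] 66.3
[375 255 435 279] 69.8
[370 222 382 191] 68.7
[414 209 456 229] 65.8
[399 261 418 215] 66.8
[386 256 401 216] 68.9
[385 184 402 139] 69.2
[452 284 469 237] 68.4
[394 251 406 221] 67.6
[397 206 418 152] 68.3
[414 208 461 228] 68.3
hover
rows 10 [-0.0475, 0.0244, 0.0082] [-0.01, 0.01, -9.55]
```

Gear yaw ≈ -111.6°, and the mouth-to-case-centre distance of 131 mm matches the expected 132 mm. Moving to hover above the handle.

Call:
carry_out(moves=[1, -0.0475, 0.0244, 0.0082, 0, 0, -9.55, 1, -0.0475, 0.0244, 0.0082, 0, 0, -9.55, 1, -0.0475, 0.0244, 0.0082, 0, 0, -9.55, 1, -0.0475, 0.0244, 0.0082, 0, 0, -9.55, 1, -0.0475, 0.0244, 0.0082, 0, 0, -9.55])

```text
clock: 0.78
tcp_pos: [0.2667, 0.3479, 0.1993]
orientation: [0.0, 0.459, 0.888, -0.001]
wrist_force: [1.3, 0.4, 0.4]
finger_gap: 0.0853
```

Call:
carry_out(moves=[1, -0.0475, 0.0244, 0.0082, 0, 0, -9.55, 1, -0.0475, 0.0244, 0.0082, 0, 0, -9.55, 1, -0.0475, 0.0244, 0.0082, 0, 0, -9.55, 1, -0.0475, 0.0244, 0.0082, 0, 0, -9.55, 1, -0.0475, 0.0244, 0.0082, 0, 0, -9.55])

```text
clock: 1.4
tcp_pos: [0.5275, 0.3066, 0.1574]
orientation: [-0.001, 0.052, 0.999, -0.001]
wrist_force: [0.7, 0.3, 0.7]
finger_gap: 0.0857
```

```bash
python3 - <<'E'
from h import *
s=env.get_state();im=env.read_camera("wrist");print(s["tcp_pos"],s["joint_pos"],s["clock"])
cv2.imwrite("pics/w1.png",im[:,:,::-1])
for lo,hi,z in(((22,150,110),(34,255,255),.07),((0,150,80),(8,255,255),.06),((172,150,80),(180,255,255),.06)):
    for b in blobs(im,lo,hi,30): print(b[0],b[1],onz("wrist",b[0],z,s).round(4),[onz("wrist",q,z,s).round(3)[:2].tolist() for q in cv2.boxPoints(b[2])])
plan((.527,.3045,.16),dip(-97.3)[0])
E
```

```text
[0.52749419 0.30656195 0.15741209] [ 3.95281329e-01  4.17251285e-01 -1.25827564e-02  1.14253523e+00
 -6.86774902e-04 -1.07089516e+00] 1.4
[244.9 193.8] [233, 152, 26, 93, 1964] [0.5317 0.2993 0.07  ] [[0.537, 0.265], [0.518, 0.267], [0.526, 0.345], [0.547, 0.342]]
[32.2 23.7] [0, 0, 65, 45, 543] [0.709  0.1193 0.06  ] [[0.759, 0.118], [0.672, 0.107], [0.666, 0.118], [0.751, 0.131]]
[ 44.4 102.4] [31, 91, 28, 27, 386] [0.7027 0.1978 0.06  ] [[0.718, 0.184], [0.694, 0.184], [0.687, 0.209], [0.71, 0.211]]
[ 39.2 141.9] [33, 129, 12, 25, 73] [0.718  0.2322 0.06  ] [[0.729, 0.241], [0.712, 0.22], [0.702, 0.225], [0.719, 0.246]]
[244.8 144.1] [222, 136, 48, 18, 571] [0.5279 0.2621 0.06  ] [[0.545, 0.254], [0.509, 0.258], [0.51, 0.271], [0.546, 0.267]]
rows 1 [0.0067, -0.0036, -0.0058] [-0.04, 0.12, 1.52]
```

View pics/w1.png

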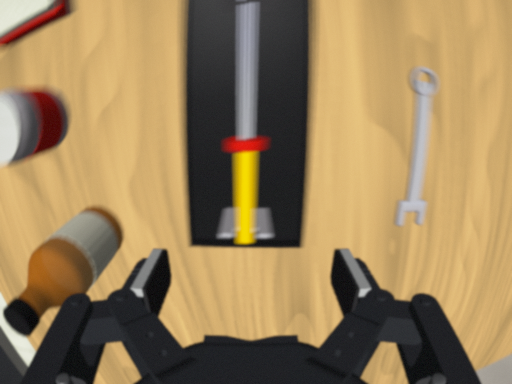

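The wrist view shows the yellow handle at (245,200), the collar at (245,144), and the fingers open on either side, slightly blurred by motion. I'll re-measure now the arm is still.

```bash
python3 - <<'E'
from h import *
s=env.get_state();im=env.read_camera("wrist");print(s["tcp_pos"],np.abs(s["qvel"]).max())
for lo,hi,z,a in(((22,150,110),(34,255,255),.07,500),((0,150,80),(8,255,255),.06,300)):
    for b in blobs(im,lo,hi,a):
        Q=np.array([onz("wrist",q,z,s)[:2] for q in cv2.boxPoints(b[2])]);print(b[0],onz("wrist",b[0],z,s).round(4),Q.round(4).tolist(),Q.mean(0))
plan((.527,.3045,.16),dip(-97.3)[0])
E
```

```text
[0.53401751 0.30738672 0.15425876] 0.2886609510485931
[258.  194.8] [0.5284 0.3008 0.07  ] [[0.541, 0.3418], [0.5309, 0.2647], [0.5168, 0.2665], [0.5252, 0.3439]] [0.52847985 0.30420675]
[34.6 17.4] [0.711  0.1168 0.06  ] [[0.763, 0.1144], [0.6713, 0.1091], [0.6678, 0.1166], [0.7579, 0.1231]] [0.71500391 0.11580508]
[ 49.9 100.9] [0.701  0.1998 0.06  ] [[0.7238, 0.1764], [0.6806, 0.1842], [0.6846, 0.2434], [0.729, 0.2396]] [0.70449148 0.21091045]
[259.7 141.2] [0.5232 0.2613 0.06  ] [[0.5382, 0.2534], [0.5064, 0.2564], [0.5074, 0.2689], [0.5396, 0.2658]] [0.52291026 0.26110673]
rows 1 [0.0029, -0.0028, -0.0055] [-0.12, -0.08, 1.03]
```

```bash
python3 - <<'E'
from h import *
print(env.get_state()["tcp_pos"]);plan((.528,.3042,.053),dip(-97.3)[0],1)
E
```

```text
[0.53014322 0.30696316 0.15453044]
rows 1 [0.0017, -0.0028, 0.1015] [-0.12, -0.08, 1.03]
```

Call:
carry_out(moves=[0.2, 0.0017, -0.0028, 0.03, 0, 0, 1, 0, 0, 0, 0.03, 0, 0, 0, 0, 0, 0, 0.025, 0, 0, 0, 0, 0, 0, 0.01, 0, 0, 0, 0, 0, 0, 0, 0, 0, 0])

```text
clock: 2.12
tcp_pos: [0.5257, 0.3036, 0.0562]
orientation: [-0.003, 0.066, 0.998, -0.002]
wrist_force: [-0.0, -0.1, 0.3]
finger_gap: 0.0428
```

```bash
python3 - <<'E'
from h import *
s=env.get_state();print(s["tcp_pos"],s["qvel"].round(2),s["finger_gap"],s["wrist_force"]);plan((.528,.3042,.053),dip(-97.3)[0],1)
E
```

```text
[0.52565941 0.30364998 0.05615032] [ 0.   -0.01  0.    0.01 -0.    0.01] 0.042806342764145286 [-0.04370251 -0.11268768  0.32426523]
rows 1 [-0.0023, 0.0009, 0.0031] [-0.21, -0.27, -0.26]
```

Call:
carry_out(moves=[0, -0.0023, 0.0009, 0.003, 0, 0, 0, -1, 0, 0, 0, 0, 0, 0, -1, 0, 0, 0, 0, 0, 0, -1, 0, 0, 0, 0, 0, 0, -1, 0, 0, 0, 0, 0, 0], squeeze=100)

```text
clock: 2.75
tcp_pos: [0.5299, 0.3053, 0.0565]
orientation: [-0.0, 0.066, 0.998, -0.0]
wrist_force: [0.3, -0.4, -0.5]
finger_gap: 0.012
```

Call:
carry_out(moves=[-1, 0, 0, 0, 0, 0, 0, -1, 0, 0, 0, 0, 0, 0, -1, 0, 0, -0.02, 0, 0, 0, -1, 0, 0, -0.03, 0, 0, 0, -1, 0, 0, -0.03, 0, 0, 0])

```text
clock: 3.38
tcp_pos: [0.5273, 0.3042, 0.1344]
orientation: [-0.004, 0.066, 0.998, -0.002]
wrist_force: [0.7, 0.2, -0.9]
finger_gap: 0.012
```

```bash
python3 - <<'E'
from h import *
env.read_camera("wrist");s=env.get_state();im=env.read_camera("wrist");print(s["tcp_pos"],s["finger_gap"],s["wrist_force"],s["clock"])
cv2.imwrite("pics/w2.png",im[:,:,::-1])
Rd,x=dip(-111.6,40);M=np.r_[.477,-.1085,.168];g=.008*Rd[:,2]
# hover: tip 25 mm before the mouth
P=M-x*.223+g;print("target",P);plan(P,Rd)
E
```

```text
[0.52933314 0.30512902 0.13898346] 0.012329035412838033 [0.90105845 0.97601677 1.45846514] 3.425
target [0.54177896 0.05511297 0.30521328]
rows 6 [-0.0124, -0.0312, -0.0389] [-6.65, -0.83, 2.24]
```

View pics/w2.png

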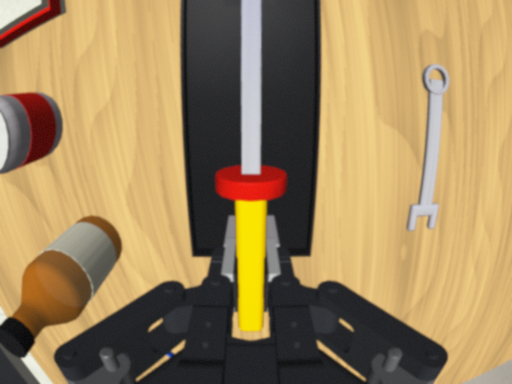

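The dipstick is held squarely: collar at (251,183), handle straight between the pads, tray intact below. Replanning for the measured grasp height (axis 3.5 mm behind the TCP).

```bash
python3 - <<'E'
from h import *
Rd,x=dip(-111.6,40);M=np.r_[.477,-.1085,.168]
plan(M-x*.238+.0035*Rd[:,2],Rd,10)
E
```

```text
rows 10 [-0.0078, -0.0169, -0.0248] [-3.99, -0.5, 1.34]
```

Call:
carry_out(moves=[-1, -0.0078, -0.0169, -0.0248, -4, -0.5, 1.35, -1, -0.0078, -0.0169, -0.0248, -4, -0.5, 1.35, -1, -0.0078, -0.0169, -0.0248, -4, -0.5, 1.35, -1, -0.0078, -0.0169, -0.0248, -4, -0.5, 1.35, -1, -0.0078, -0.0169, -0.0248, -4, -0.5, 1.35])

```text
clock: 4.1
tcp_pos: [0.5468, 0.1991, 0.2438]
orientation: [0.03, 0.123, 0.976, 0.175]
wrist_force: [-0.1, 0.3, -1.3]
finger_gap: 0.0124
```

Call:
carry_out(moves=[-1, -0.0078, -0.0169, -0.0248, -4, -0.5, 1.35, -1, -0.0078, -0.0169, -0.0248, -4, -0.5, 1.35, -1, -0.0078, -0.0169, -0.0248, -4, -0.5, 1.35, -1, -0.0078, -0.0169, -0.0248, -4, -0.5, 1.35, -1, -0.0078, -0.0169, -0.0248, -4, -0.5, 1.35])

```text
clock: 4.72
tcp_pos: [0.5418, 0.0563, 0.31]
orientation: [0.062, 0.178, 0.92, 0.344]
wrist_force: [-0.4, 0.4, -1.6]
finger_gap: 0.0122
```

Call:
carry_out(moves=[-1, 0, 0, 0, 0, 0, 0, -1, 0, 0, 0, 0, 0, 0, -1, 0, 0, 0, 0, 0, 0, -1, 0, 0, 0, 0, 0, 0, -1, 0, 0, 0, 0, 0, 0])

```text
clock: 5.35
tcp_pos: [0.5412, 0.0564, 0.307]
orientation: [0.06, 0.179, 0.92, 0.343]
wrist_force: [0.2, 0.4, -0.8]
finger_gap: 0.0121
```

```bash
python3 - <<'E'
from h import *
s=env.get_state();print(s["tcp_pos"],s["joint_pos"].round(2),s["wrist_force"].round(1),s["clock"])
Rd,x=dip(-111.6,40);M=np.r_[.477,-.1085,.168]
plan(M-x*.238+.0035*Rd[:,2],Rd,1)
Rt,p=tool(s);tip=p-.0035*Rt[:,2]-.198*Rt[:,1]
ims=[]
for n in("top","side"):
    im=env.read_camera(n)[:,:,::-1].copy();q=proj(n,M);print(n,q,"tip",proj(n,tip))
    cv2.imwrite(f"pics/{n}1.png",im)
    x0,y0=int(q[0])-60,min(int(q[1])-60,384-100)
    print(n,x0,y0);ims.append(cv2.resize(im[y0:y0+100,x0:x0+100],(400,400),interpolation=cv2.INTER_CUBIC))
cv2.imwrite("pics/d.png",np.hstack(ims))
E
```

```text
[0.54116162 0.05636133 0.30699113] [-0.41  0.16 -0.17  1.28  0.71 -1.61] [ 0.2  0.4 -0.8] 5.35
rows 1 [-0.0009, 0.0132, -0.0036] [0.81, -0.41, -0.61]
top [390.17914323 226.53833891] tip [382.37031078 223.62802588]
top 330 166
side [275.67051185 324.84158488] tip [275.25224418 308.63217372]
side 215 264
```

View pics/d.png

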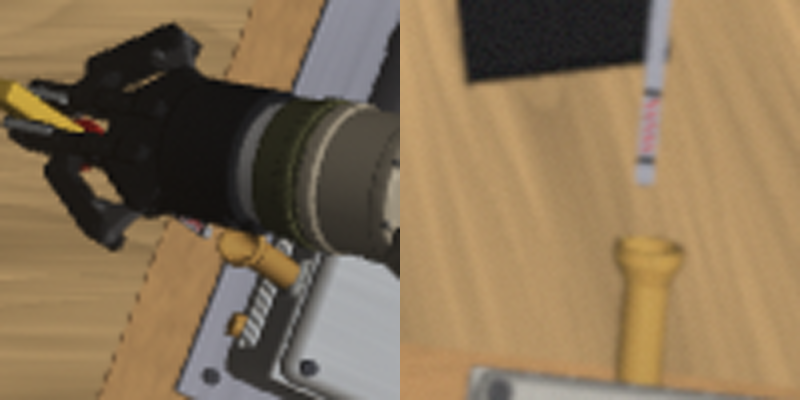

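Side view: the tip at about (276.3,309.8) is lined up just short of the mouth at (277.5,325.2), roughly 1 px off sideways. The top view is mostly hidden by the arm, so I'll refine the mouth from the first unobstructed pictures.

```bash
python3 - <<'E'
from h import *
a=cv2.imread("pics/top0.png")[210:250,372:412];b=cv2.imread("pics/side0.png")[312:352,256:296]
cv2.imwrite("pics/e.png",np.hstack([cv2.resize(q,(400,400),interpolation=cv2.INTER_CUBIC) for q in(a,b)]))
print(onz("side",(277.4,325.2),.168),onz("top",(388.5,226.9),.168),two(ray("side",(277.4,325.2)),ray("top",(388.5,226.9))))
print(env.get_state()["tcp_pos"])
s=env.get_state();Rt,p=tool(s);tip=p-.0035*Rt[:,2]-.198*Rt[:,1];print("tip model",tip,"side",onz("side",(276.3,309.6),tip[2]))
E
```

```text
[ 0.47976015 -0.10994071  0.168     ] [ 0.47592722 -0.10406915  0.168     ] (array([ 0.47870353, -0.10671093,  0.16129639]), np.float64(0.004828202670085238))
[0.54118161 0.0561139  0.30701566]
tip model [ 0.48316983 -0.08454282  0.18026168] side [ 0.48445025 -0.08661988  0.18026168]
```

View pics/e.png

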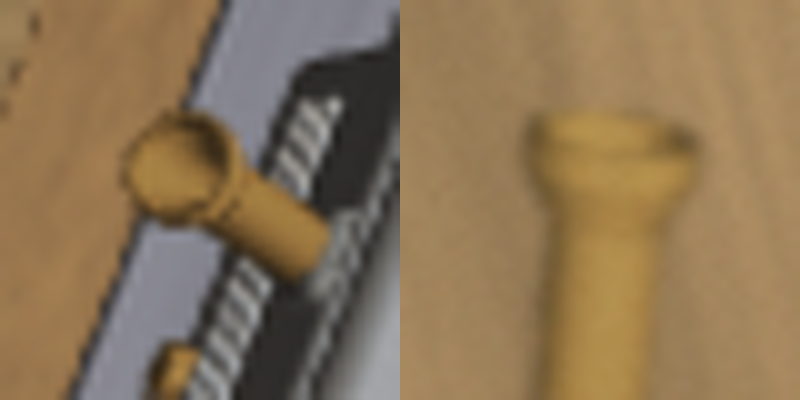

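Mouth centre is at top (389.3,226.0) and side (276.8,325.0), so M ≈ (0.478,-0.107,0.168), and the two views agree to about 3 mm. Correcting the line now.

```bash
sed -i '$a M=np.r_[.478,-.107,.168]' h.py; python3 - <<'E'
from h import *
Rd,x=dip(-111.6,40);print(onz("top",(389.3,226),.168),onz("side",(276.8,325),.168))
plan(M-x*.223+.0035*Rd[:,2],Rd,2)
E
```

```text
[ 0.47834362 -0.10619983  0.168     ] [ 0.47884644 -0.10930577  0.168     ]
rows 2 [-0.0006, -0.0002, -0.0012] [0.41, -0.2, -0.31]
```

Call:
carry_out(moves=[-1, -0.0006, 0, -0.0012, 0.4, -0.2, -0.3, -1, -0.0006, 0, -0.0012, 0.4, -0.2, -0.3, -1, 0, 0, 0, 0, 0, 0, -1, 0, 0, 0, 0, 0, 0, -1, 0, 0, 0, 0, 0, 0])

```text
clock: 6.08
tcp_pos: [0.5419, 0.0543, 0.3093]
orientation: [0.065, 0.176, 0.923, 0.335]
wrist_force: [0.2, -0.7, -1.4]
finger_gap: 0.012
```

```bash
cat > chk.py <<'E'
from h import *
s=env.get_state();Rt,p=tool(s);Rd,x=dip(-111.6,40)
print(s["clock"],s["wrist_force"].round(1),s["finger_gap"])
col=p-.0035*Rt[:,2]-.048*Rt[:,1];tip=col-.15*Rt[:,1]
f=lambda a:(Rd.T@(a-M)*1000).round(1)
print("collar rel (toolx,-along,z) mm",f(col),"tip",f(tip),"F tool",(Rt.T@s["wrist_force"]).round(1))
plan(M-x*.048+.0035*Rd[:,2],Rd,1)
E
python3 chk.py
```

```text
6.075 [ 0.2 -0.7 -1.4] 0.011968216374658218
collar rel (toolx,-along,z) mm [-1.000e-01  1.757e+02 -3.000e-01] tip [-0.2 25.7 -0.4] F tool [-0.5 -1.4  0.7]
rows 1 [0.0002, -0.1757, 0.0004] [-0.05, 0.05, 0.06]
```

Aligned, with the tip 25 mm out. I'll insert 60 mm and then check forces.

Call:
carry_out(moves=[-1, 0.0001, -0.012, 0.0002, 0, 0, 0, -1, 0.0001, -0.012, 0.0002, 0, 0, 0, -1, 0, -0.012, 0, 0, 0, 0, -1, 0, -0.012, 0, 0, 0, 0, -1, 0, -0.012, 0, 0, 0, 0])

```text
clock: 6.7
tcp_pos: [0.5236, 0.0088, 0.2674]
orientation: [0.064, 0.176, 0.923, 0.335]
wrist_force: [0.7, 0.4, -1.8]
finger_gap: 0.0126
```

```bash
python3 chk.py
```

```text
6.7 [ 0.7  0.4 -1.8] 0.012552762508398164
collar rel (toolx,-along,z) mm [  0.2 111.2   0.2] tip [  0.1 -38.8   0.1] F tool [-0.5 -0.7  1.8]
rows 1 [-0.0002, -0.1112, -0.0002] [-0.06, 0.03, 0.04]
```

Call:
carry_out(moves=[-1, 0, -0.012, 0, 0, 0, 0, -1, 0, -0.012, 0, 0, 0, 0, -1, 0, -0.012, 0, 0, 0, 0, -1, 0, -0.012, 0, 0, 0, 0, -1, 0, -0.012, 0, 0, 0, 0])

```text
clock: 7.32
tcp_pos: [0.5056, -0.0374, 0.2261]
orientation: [0.065, 0.176, 0.923, 0.335]
wrist_force: [-0.7, 0.6, -1.6]
finger_gap: 0.0124
```

```bash
python3 chk.py; python3 - <<'E'
from h import *
s=env.get_state();im=env.read_camera("wrist");sd=env.read_camera("side")
a=cv2.resize(im,(400,300));b=cv2.resize(sd[240:384,200:392],(400,300),interpolation=cv2.INTER_CUBIC)
cv2.imwrite("pics/f.png",np.hstack([a,b])[:,:,::-1]);print(proj("wrist",M,s)*400/512)
E
```

```text
7.325 [-0.7  0.6 -1.6] 0.012410125964925784
collar rel (toolx,-along,z) mm [-0.  46.7  0.1] tip [-1.000e-01 -1.033e+02 -1.000e-01] F tool [ 0.8 -0.8  1.4]
rows 1 [0.0, -0.0467, -0.0001] [-0.06, 0.06, 0.03]
[196.48775405  53.12926353]
```

View pics/f.png

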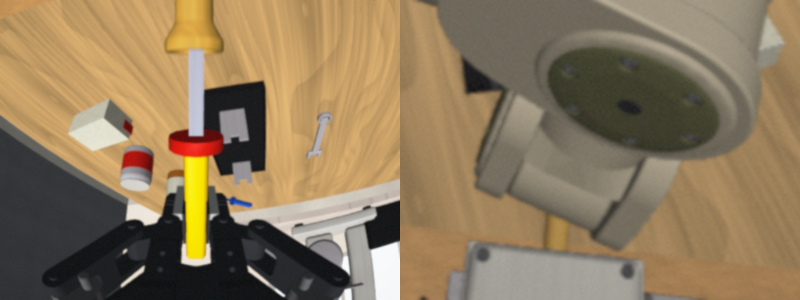

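The wrist view shows the blade entering the tube mouth at about (194,45), centred, with the collar still short of the rim. Continuing, then slowing down.

Call:
carry_out(moves=[-1, 0, -0.012, 0, 0, 0, 0, -1, 0, -0.012, 0, 0, 0, 0, -1, 0, -0.008, 0, 0, 0, 0, -1, 0, -0.003, 0, 0, 0, 0, -1, 0, -0.002, 0, 0, 0, 0])

```text
clock: 8.05
tcp_pos: [0.4944, -0.0657, 0.2006]
orientation: [0.064, 0.177, 0.923, 0.336]
wrist_force: [-0.1, 0.2, -0.8]
finger_gap: 0.0121
```

```bash
python3 chk.py
```

```text
8.05 [-0.1  0.2 -0.8] 0.012060406437675168
collar rel (toolx,-along,z) mm [0.  7.  0.1] tip [ 1.00e-01 -1.43e+02 -0.00e+00] F tool [ 0.1 -0.3  0.7]
rows 1 [0.0, -0.007, -0.0002] [-0.05, 0.05, -0.05]
```

Call:
carry_out(moves=[-1, 0, -0.002, 0, 0, 0, 0, -1, 0, -0.0015, 0, 0, 0, 0, -1, 0, -0.0015, 0, 0, 0, 0, -1, 0, -0.0015, 0, 0, 0, 0, -1, 0, -0.001, 0, 0, 0, 0])

```text
clock: 8.68
tcp_pos: [0.4928, -0.07, 0.1969]
orientation: [0.065, 0.176, 0.923, 0.337]
wrist_force: [0.9, 4.8, 2.7]
finger_gap: 0.012
```

```bash
python3 chk.py
```

```text
8.675 [0.9 4.8 2.7] 0.012011044514149388
collar rel (toolx,-along,z) mm [-0.2  1.1  0.1] tip [  -0.3 -148.9    0.5] F tool [0.9 5.4 1. ]
rows 1 [0.0002, -0.0012, 0.0] [0.14, 0.1, 0.04]
```

Call:
carry_out(moves=[-1, 0, -0.0015, 0, 0, 0, 0, -1, 0, -0.0015, 0, 0, 0, 0, -1, 0, -0.0015, 0, 0, 0, 0, -1, 0, -0.0015, 0, 0, 0, 0, -1, 0, -0.0015, 0, 0, 0, 0])

```text
clock: 9.3
tcp_pos: [0.4927, -0.0702, 0.1975]
orientation: [0.068, 0.175, 0.92, 0.343]
wrist_force: [1.2, 5.0, 5.1]
finger_gap: 0.0119
```

```bash
python3 chk.py; python3 - <<'E'
from h import *
im=env.read_camera("wrist")
cv2.imwrite("pics/g.png",cv2.resize(im[50:230,150:350],(600,540),interpolation=cv2.INTER_CUBIC)[:,:,::-1])
E
```

```text
9.3 [1.2 5.  5.1] 0.011866540469703231
collar rel (toolx,-along,z) mm [-0.3  1.3  0.1] tip [  -0.8 -148.7    2.7] F tool [ 0.7  7.2 -0.5]
rows 1 [0.0001, -0.0013, 0.0006] [0.96, 0.24, 0.19]
```

View pics/g.png

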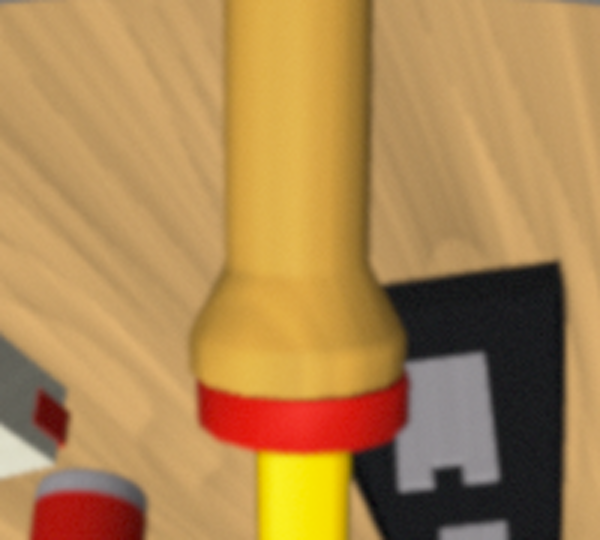

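The collar lies flush on the rim with no gap, forces steady at about 7 N: it is seated. Drawing it out.

Call:
carry_out(moves=[-1, 0, 0.006, 0.0003, 0.5, 0, 0, -1, 0, 0.015, 0, 0.4, 0, 0, -1, 0, 0.02, 0, 0, 0, 0, -1, 0, 0.02, 0, 0, 0, 0, -1, 0, 0.02, 0, 0, 0, 0])

```text
clock: 9.98
tcp_pos: [0.5159, -0.0106, 0.2509]
orientation: [0.066, 0.176, 0.924, 0.334]
wrist_force: [-0.1, -0.2, -0.6]
finger_gap: 0.0122
```

```bash
python3 chk.py; python3 - <<'E'
from h import *
Rd,x=dip(-111.6,40);plan(M-x*.25+.0035*Rd[:,2],Rd,5)
E
```

```text
9.975 [-0.1 -0.2 -0.6] 0.012159330018012626
collar rel (toolx,-along,z) mm [ 0.2 84.6 -0.7] tip [ -0.1 -65.4  -1.3] F tool [-0.  -0.6  0.4]
rows 1 [-0.0001, -0.0846, 0.0008] [-0.25, 0.24, 0.1]
rows 5 [-0.0001, 0.0235, 0.0] [-0.05, 0.05, 0.02]
```

Call:
carry_out(moves=[-1, 0, 0.0235, 0, 0, 0, 0, -1, 0, 0.0235, 0, 0, 0, 0, -1, 0, 0.0235, 0, 0, 0, 0, -1, 0, 0.0235, 0, 0, 0, 0, -1, 0, 0.0235, 0, 0, 0, 0])

```text
clock: 10.6
tcp_pos: [0.5492, 0.079, 0.3308]
orientation: [0.066, 0.175, 0.925, 0.332]
wrist_force: [-0.5, 0.2, -1.4]
finger_gap: 0.012
```

```bash
python3 chk.py; python3 - <<'E'
from h import *
Rd,x=dip(-97.3,0);plan(np.r_[.531,.33,.25-.0035],Rd,10)
im=env.read_camera("wrist");cv2.imwrite("pics/w5.png",im[:,:,::-1])
E
```

```text
10.6 [-0.5  0.2 -1.4] 0.01199666694754699
collar rel (toolx,-along,z) mm [  2.1 209.3  -0.5] tip [ 1.4 59.3 -1.8] F tool [ 0.6 -0.9  1.1]
rows 1 [-0.0013, -0.2092, 0.0019] [-0.47, 0.3, 0.25]
rows 10 [0.0086, 0.0194, 0.0168] [3.93, 0.53, -1.36]
```

Call:
carry_out(moves=[-1, 0.0086, 0.0194, 0.0168, 3.93, 0.53, -1.36, -1, 0.0086, 0.0194, 0.0168, 3.93, 0.53, -1.36, -1, 0.0086, 0.0194, 0.0168, 3.93, 0.53, -1.36, -1, 0.0086, 0.0194, 0.0168, 3.93, 0.53, -1.36, -1, 0.0086, 0.0194, 0.0168, 3.93, 0.53, -1.36])

```text
clock: 11.28
tcp_pos: [0.5501, 0.2163, 0.3135]
orientation: [0.038, 0.12, 0.979, 0.163]
wrist_force: [0.9, -0.2, -1.7]
finger_gap: 0.012
```

Call:
carry_out(moves=[-1, 0.0086, 0.0194, 0.0168, 3.93, 0.53, -1.36, -1, 0.0086, 0.0194, 0.0168, 3.93, 0.53, -1.36, -1, 0.0086, 0.0194, 0.0168, 3.93, 0.53, -1.36, -1, 0.0086, 0.0194, 0.0168, 3.93, 0.53, -1.36, -1, 0.0086, 0.0194, 0.0168, 3.93, 0.53, -1.36])

```text
clock: 11.9
tcp_pos: [0.5301, 0.3387, 0.2499]
orientation: [0.006, 0.061, 0.998, -0.011]
wrist_force: [0.6, 0.3, -2.0]
finger_gap: 0.0122
```

Call:
carry_out(moves=[-1, 0, 0, 0, 0, 0, 0, -1, 0, 0, 0, 0, 0, 0, -1, 0, 0, 0, 0, 0, 0, -1, 0, 0, 0, 0, 0, 0, -1, 0, 0, 0, 0, 0, 0])

```text
clock: 12.52
tcp_pos: [0.5294, 0.3392, 0.2502]
orientation: [0.006, 0.061, 0.998, -0.011]
wrist_force: [-0.1, -0.1, -1.2]
finger_gap: 0.0122
```

```bash
python3 - <<'E'
from h import *
s=env.get_state();Rt,p=tool(s);print(s["tcp_pos"],s["clock"],s["finger_gap"],"tool y",-Rt[:,1],"tool z",Rt[:,2])
plan(np.r_[.531,.33,.2465],dip(-97.3)[0],1)
P=[p-.0035*Rt[:,2]-k*Rt[:,1] for k in(0,.048,.198)];print("model tip",P[2])
sd=env.read_camera("side");tp=env.read_camera("top");wr=env.read_camera("wrist")
print([proj("side",q).round(1).tolist() for q in P],"top",proj("top",P[2]))
a=cv2.resize(sd[90:330,140:390],(400,384));b=cv2.resize(wr,(400,300));b=np.vstack([b,np.zeros((84,400,3),np.uint8)])
cv2.imwrite("pics/i.png",np.hstack([a,b])[:,:,::-1])
for n,im in(("side",sd),("wrist",wr)):
    for nm,lo,hi in(("y",(22,150,110),(34,255,255)),("r",(0,150,80),(8,255,255))):
        for q in blobs(im,lo,hi,40): print(n,nm,q[0],q[1])
E
```

```text
[0.52938614 0.3392134  0.2501917 ] 12.525 0.012152380256097136 tool y [-0.12118361 -0.99239761  0.02148286] tool z [ 0.01089554 -0.02297091 -0.99967676]
rows 1 [-0.0027, -0.0089, 0.0039] [-1.23, 0.78, 0.35]
model tip [0.50535365 0.14279907 0.25794417]
[[240.3, 125.7], [243.2, 139.0], [253.5, 186.9]] top [298.37305972 209.89579632]
side y [240.4 122.5] [237, 113, 8, 19, 93]
side r [242.7 137.7] [237, 133, 13, 12, 93]
side r [334.5 219.8] [323, 212, 26, 14, 205]
wrist y [250.4 262.9] [235, 201, 32, 131, 3630]
wrist r [77.3 17. ] [46, 0, 62, 33, 300]
wrist r [90.9 74.8] [78, 66, 24, 30, 186]
wrist r [250.4 183.3] [215, 166, 72, 34, 1991]
```

View pics/i.png

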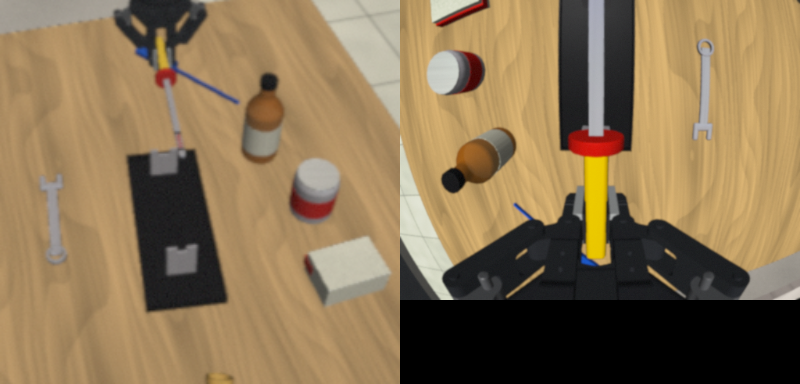

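The dipstick is held, marks up, and the collar's pixel in the hand (250,183) is unchanged, so it didn't slip. The tip is over the tray, and the bystanders stand as before. The tool is tilted about 1.4°; I'll level it and check.

Call:
carry_out(moves=[-1, -0.0013, -0.003, 0.001, -1.2, 0.8, 0.3, -1, 0, 0, 0, 0, 0, 0, -1, 0, 0, 0, 0, 0, 0, -1, 0, 0, 0, 0, 0, 0, -1, 0, 0, 0, 0, 0, 0])

```text
clock: 13.3
tcp_pos: [0.5304, 0.3358, 0.2488]
orientation: [-0.001, 0.063, 0.998, 0.0]
wrist_force: [-0.1, -0.2, -1.6]
finger_gap: 0.0125
```

```bash
python3 - <<'E'
from h import *
s=env.get_state();Rt,p=tool(s);print(s["tcp_pos"],s["clock"],s["finger_gap"],-Rt[:,1],Rt[:,2],s["wrist_force"],np.abs(s["qvel"]).max())
print("tip",p-.0035*Rt[:,2]-.198*Rt[:,1])
im=env.read_camera("wrist");tp=env.read_camera("top")
print([q[0] for q in blobs(im,(0,150,80),(8,255,255),800)])
a=cv2.imread("pics/top0.png")[:,:,::-1]
for nm,(lo,hi,m) in dict(red=((0,170,90),(6,255,255),15),blue=((105,150,60),(130,255,255),60)).items():
    for i in(a,tp): print(nm,[q[0].tolist() for q in blobs(i,lo,hi,m)])
d=cv2.absdiff(a,tp).max(2);print("bystander diff bottle,tin,carton,wrench",[int((d[y0:y1,x0:x1]>40).sum()) for x0,y0,x1,y1 in((208,128,236,162),(256,118,286,152),(300,118,333,160),(204,262,270,284))])
E
```

```text
[0.53038383 0.33582964 0.2487718 ] 13.3 0.012497110154802225 [-1.26644491e-01 -9.91948004e-01 -5.74692690e-04] [-1.79082859e-03  8.07996136e-04 -9.99998070e-01] [-0.13641862 -0.23180707 -1.6298324 ] 0.0011676203285015385
tip [0.50531449 0.1394211  0.252158  ]
[array([250.3, 183.3])]
red [[304.2, 140.4], [249.5, 209.0]]
red [[304.3, 141.1]]
blue [[130.8, 183.5]]
blue [[130.1, 184.0]]
bystander diff bottle,tin,carton,wrench [459, 0, 0, 624]
```

```bash
python3 - <<'E'
from h import *
a=cv2.imread("pics/side0.png")[:,:,::-1];b=env.read_camera("side")
d=cv2.absdiff(a,b).max(2)
print("side diffs bottle,tin,carton,wrench",[int((d[y0:y1,x0:x1]>40).sum()) for x0,y0,x1,y1 in((290,136,318,192),(320,190,353,230),(330,238,384,280),(164,198,184,255))])
print(env.hand_in())
E
```

```text
side diffs bottle,tin,carton,wrench [0, 0, 0, 0]
the job is handed in; nothing more can be done
None
```

The job is done and handed in at about 13.4 s. I took the dipstick off its rest, pushed it down the tube until the collar stopped on the rim, and drew it right out again. It ended held level in the gripper.

- **Seating:** the contact force settled at about 7 N. The close-up showed the collar flush on the rim. My position estimate read 1.3 mm short, within calibration error.
- **Final pose:** by the arm's pose, the dipstick is within about 0.1° of level with the marked side up. Its axis is at z ≈ 0.252 m, about 190 mm above the rest. The tip is at about (0.505, 0.139), over the tray.
- **Grip:** the collar sat at the same spot in the wrist picture before and after, so the dipstick did not slip.
- **Bystanders:** the bottle, tin, carton and wrench show no change in the side view. The top view differed at the bottle and wrench. I put that down to the arm covering them, but did not view that picture to confirm it.

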